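# Seat the board carriage and start the test

## Task

Smoothly, without ramming it, push the black carriage with the circuit board on it along its bed, by its orange end face, until it is fully home against the stop under the probe bridge. Only then press the green button on the teal control box gently all the way down, let it spring back up and withdraw. Do not press the red or yellow button, and do not move, lift or knock over any of the tools and other things lying about.

Things in the scene. Friction and masses are not known exactly. Their poses are not given: they have to be found in the camera images.
- tester: Board tester, fixed: aluminium bed 160 x 290 mm, 12 mm thick, with a teal probe bridge (154 mm wide, top 76 mm above the bench) at its +y end. Origin under the bed's middle, on the bench; z up; the carriage slides along its own +y. In its frame the bridge spans y = 75 to 125 mm, the stop's face is at y = 133 mm, and the bed is bare from y = -145 mm to the push face.
- carriage (a joint): Slide of the carriage along the tester's +y, in m: 0 = fully out, 0.070 = fully home against the rigid stop. It starts between 0 and 0.025, resists with about 2 N of friction (plus 12 N per m/s) and stays where it is left.
- push_face (a point): Middle of the vertical orange end face, looking to the tester's -y, of the carriage (black block 100 mm in x, 98 mm in y, green circuit board on top). Moves with the carriage, 26.5 mm above the bench. The face is 100 mm wide, from 14 to 40 mm above the bench; parts on the board reach 45 mm. When home the face is 40 mm short of the bridge.
- console: Control box, teal, 130 x 220 x 45 mm, fixed to the bench, with the three buttons in a row along its y axis on its top. Origin under its middle, on the bench.
- green (a joint): A spring push button on the control box: round green cap, 28 mm across, in a black housing. Joint value 0 = up, 0.006 m = fully down; it takes 5 N to push it fully down (springs back when let go).
- green_top (a point): Centre of the top face of the green button's cap, 67 mm above the bench when up. The buttons stand in a row, 65 mm between neighbouring centres, with no raised part between them; their order in the row varies.
- green_base: The green button with its black housing; origin at the middle of the housing's underside, on the control box's top.
- red (a joint): A spring push button on the control box: round red cap, 28 mm across, in a black housing. Joint value 0 = up, 0.006 m = fully down; it takes 5 N to push it fully down (springs back when let go).
- red_top (a point): Centre of the top face of the red button's cap, 67 mm above the bench when up. The buttons stand in a row, 65 mm between neighbouring centres, with no raised part between them; their order in the row varies.
- yellow (a joint): A spring push button on the control box: round yellow cap, 28 mm across, in a black housing. Joint value 0 = up, 0.006 m = fully down; it takes 5 N to push it fully down (springs back when let go).
- yellow_top (a point): Centre of the top face of the yellow button's cap, 67 mm above the bench when up. The buttons stand in a row, 65 mm between neighbouring centres, with no raised part between them; their order in the row varies.
- screwdriver: Loose bystander: red-handled screwdriver 150 mm long along its x, about 26 mm high. Origin at the middle, on the bench.
- flux_jar: Loose bystander: small jar with a blue cap, 48 mm across, 50 mm high. Origin at the centre of its underside.
- phone: Loose bystander: black phone lying flat, 72 mm (x) x 150 mm (y) x 8 mm. Origin at the middle of its underside.
- tweezers: Loose bystander: steel tweezers lying flat, 120 mm long along x, 7 mm high. Origin at the middle, on the bench.
- spray_bottle: Loose bystander: upright bottle with a white cap, 44 mm across, 110 mm high. Origin at the centre of its underside.

How it is judged:
On the way, in this order (a step that is already met when the one before it is completed fails the run):
1. the carriage is pushed fully home, within 4 mm of the stop (value of joint carriage above 0.066 m), for 0.2 s.
2. the green button is pressed down, at least 4.5 mm (value of joint green above 0.0045 m), for 0.1 s.
At the end, for the whole second after the job is handed in: The carriage is within 4 mm of the stop, all three buttons are up (within 1.5 mm), and every loose thing is within 20 mm of where it started, the jar and bottle upright (value of joint carriage above 0.066 m and value of joint each of green, red, yellow below 0.0015 m and distance of each of screwdriver, flux_jar, phone, tweezers, spray_bottle from where it was at the start of the episode below 0.02 m and angle between each of flux_jar, spray_bottle's own z axis and vertical below 0.2 rad); the robot touches nothing.
It fails at once if the green button is pressed (3 mm) before the carriage is home (value of joint green above 0.003 m and value of joint carriage below 0.066 m).
It fails at once if the red or yellow button is pressed (1.5 mm) (value of joint any of red, yellow above 0.0015 m).
It fails at once if the green button is hit with more than 25 N (contact force between the arm and green_base above 25 N).
It fails at once if the tester is rammed with more than 60 N (contact force between the arm and tester above 60 N).
It fails at once if a loose thing is moved or lifted by more than 20 mm, or the jar or bottle is tipped (not (distance of each of screwdriver, flux_jar, phone, tweezers, spray_bottle from where it was at the start of the episode below 0.02 m and angle between each of flux_jar, spray_bottle's own z axis and vertical below 0.2 rad)).
It also fails if it takes over 48 s, if anything falls off the work surface, if the arm or the gripper's body presses on something with over 40 N, if the wrist force passes 120 N, or if a joint passes its speed limit or range.

## Robot

A 7-joint arm with a two-finger parallel gripper is mounted at the origin on the work surface. World frame = base frame: x ahead of the robot, y to its left, z up, the work surface at z = 0. Lengths are in m, angles in rad, forces in N, time in s.
With the tool pointing down it reaches from about 0.425 to 0.925 m from the base axis. Payload 6.8 kg.
Tool frame: the origin (TCP) lies midway between the tips of the shut fingers; the grasp point (between the pads) lies 19 mm behind it (bot.pinch_z is the distance from the TCP to the grasp point, in m); z points along the fingers, y is the line along which they close (so a half turn about z gives the same grasp; the last joint's range is limited). The gripper opens to 85 mm and grips with 20 to 120 N. Pads are 22 mm wide; open, the fingers measure 114 mm over their backs; the gripper's body (76 mm by 85 mm) begins 54 mm behind the grasp point. The pads swing forward as they close: fully open they stand 13 mm farther back than shut.
Start: joints at [1.134, 0.477, 0.022, 1.555, -0.011, 1.109, -0.083], TCP at [0.218, -0.639, 0.231] pointing down, gripper open.
Joint ranges: [-2.96, 2.96], [-0.34, 2.1], [-1.41, 1.46], [0.24, 2.44], [-1.37, 4.51], [0.17, 1.92], [-2.96, 2.96]. Speed limits (rad/s): [2.39, 2.39, 3.14, 3.14, 3.14, 3.14, 3.14].

## Interface

Orientations are given as a unit quaternion [w, x, y, z].
In Python, from station import bot, imaging gives the robot as it stands. The module is installed in compiled form; this text tells all that it offers.
- The arm moves only by the tool carry_out, never from a script. Its argument "targets" is a list of rows, each a list of 5 numbers: the shift along the tool's x, y, z in cm, then the turn about the tool's z in degrees, then the opening, from -1 (shut) to 1 (fully open). In form: [[x, y, z, yaw, gripper], ...]. A call has 1 to 12 rows; each row shifts and turns the commanded pose from where the row before left it, along the tool's axes as they then stand; what a row does not reach is not made up. A row lasts 1/10 s, in which the tool goes at most 50 mm and 8.59 degrees, less where a joint would pass 70% of its speed; a pose out of reach is approached as far as the arm can. A call is refused whole if a number of a shift passes 5 or a number of a turn 8.59, either way. A call with a gripper value outside its range is refused whole. The fingers move at their own pace and stop on an object; "force" is the grip in N (left out, the last holds). Time passes only in rows, so rows that do not move let the fingers close. It gives the time, the measured TCP pose, the force, the opening and the grip force at its end, in the units of the state.
- bot.get_obs(): the state, without advancing time (a new reading comes with each control period).
- imaging.read_camera(name): name is "scene" or "top" or "wrist"; returns the picture (400x640x3 uint8, red, green, blue); there is no depth.
- imaging.calibration(name): a dict with "fx", "fy", "cx", "cy" (pixels), "extrinsics" (4x4, takes a point from world to camera coordinates). Camera axes: x right, y up, looking along -z (the intrinsics and any distortion apply to the point x, -y, -z); pixel columns grow to the right and rows downward; lengths in m; the calibration is good to about 2 mm. The wrist camera is an equidistant fisheye: a pixel r from the principal point sees the ray r / f radians off the axis. A picture is of the moment at which its call begins: read the wrist's pose just before it. calibration takes no time and is no camera call; for the wrist camera it gives the pose at the moment of the call.
- bot.hand_in(): hands the job in; it is judged then, once.
The state is a dict: "t": time; "q": joint angles; "joint_vel": joint speeds; "joint_torque": joint torques, N m; "eef_pos": TCP position; "tool_rot": TCP orientation; "contact_force": force on the tool from outside, world axes, zero at the start; "torque": the same for the moment, N m; "gripper_width": opening from 0.0 (shut) to 1.0 (fully open); "grasp_force": force on a finger pad.
Only numpy, scipy, OpenCV 4.12 (cv2) and the standard library are available. Lean on these libraries where they do the work, as an engineer would, in place of code of your own. Each camera call takes 0.05 s, during which the arm holds its last target. There are 200 camera calls.

## Working session

There is one attempt and no reset: what is moved stays moved. The work goes in short steps, Python scripts to look and compute and a tool call to move; the robot and the scene stay as the last step left them, time stands still between calls to the robot, and variables do not carry over. Pictures are saved under pics/ and viewed, at most 10 in all, crops included, and the job is handed in when it is done.

Besides the shell and the picture viewer there is one more tool, called after "Emit:" as name(argument=value, ...), one argument or row to a line, values as JSON. carry_out: Moves the arm, as the interface text tells. Its arguments: {"type":"object","properties":{"targets":{"type":"array"},"force":{"type":"number"}},"required":["targets"]}

```bash
mkdir -p pics; python3 - <<'E'
from station import bot, imaging
import cv2
for n in("scene","top"):
    cv2.imwrite(f"pics/{n}0.png",imaging.read_camera(n)[:,:,::-1])
    c=imaging.calibration(n);print(n,c)
o=bot.get_obs();print(o['t'],o['eef_pos'],o['tool_rot'],o['gripper_width'])
E
```

```text
scene {'fx': 394.1329776904691, 'fy': 394.1329776904691, 'cx': 322.46026963470206, 'cy': 192.14433368110303, 'extrinsics': array([[-0.50631734,  0.86231711,  0.0072074 ,  0.28651656],
       [-0.72190053, -0.4284126 ,  0.54343561,  0.38144483],
       [ 0.47170157,  0.26994785,  0.83941991, -1.19862873],
       [ 0.        ,  0.        ,  0.        ,  1.        ]])}
top {'fx': 397.7202960225392, 'fy': 397.7202960225392, 'cx': 320.7100514692606, 'cy': 195.64915845352522, 'extrinsics': array([[-0.02048678, -0.99977712,  0.00509884,  0.00372542],
       [ 0.9834535 , -0.01923359,  0.18013684, -0.57108125],
       [-0.17999862,  0.00870489,  0.98362834, -0.83327608],
       [ 0.        ,  0.        ,  0.        ,  1.        ]])}
0.1 [ 0.21777146 -0.6383467   0.23042938] [-8.06921361e-04  9.86520928e-01  1.63633032e-01 -1.93843443e-04] 1.0011793034345937
```

View pics/top0.png

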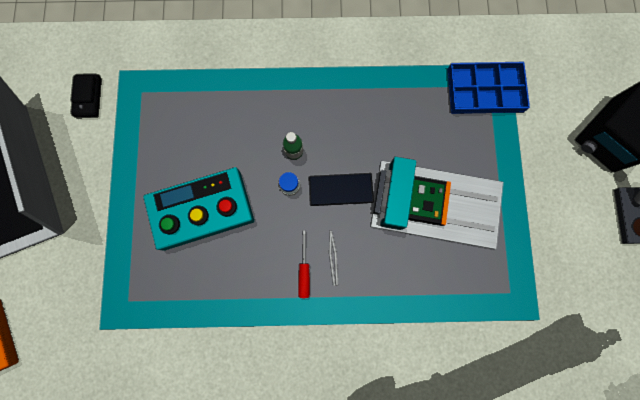

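View pics/scene0.png

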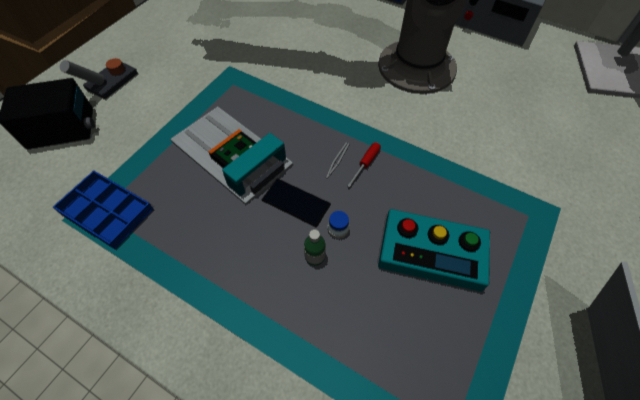

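The top view shows the tester at right with its orange face near (447,202), bare bed end near (500,215), and the bridge near (400,192). The console is at left: green (168,224), yellow (197,214), red (227,205). The loose things lie between them, around x 280–370.

```bash
cat > h.py <<'E'
from station import bot, imaging
import numpy as np, cv2
from scipy.spatial.transform import Rotation as R
def ray(n,uv,z):
    c=imaging.calibration(n);E=c['extrinsics'];uv=np.atleast_2d(uv).astype(float)
    d=np.c_[(uv[:,0]-c['cx'])/c['fx'],-(uv[:,1]-c['cy'])/c['fy'],-np.ones(len(uv))]@E[:3,:3]
    o=-E[:3,:3].T@E[:3,3]
    return o+d*((z-o[2])/d[:,2])[:,None]
def blob(m):
    c,_=cv2.findContours(m.astype(np.uint8),cv2.RETR_EXTERNAL,cv2.CHAIN_APPROX_NONE)
    return max(c,key=cv2.contourArea)
def tool(o): return R.from_quat(np.roll(o['tool_rot'],-1)).as_matrix()
E
python3 - <<'E'
from h import *
np.set_printoptions(precision=4,suppress=True)
for n in("top","scene"):
    im=cv2.imread(f"pics/{n}0.png");H,S,V=[a.astype(int) for a in cv2.split(cv2.cvtColor(im,cv2.COLOR_BGR2HSV))]
    yy,xx=np.mgrid[:400,:640]
    box=((xx>135)&(xx<265)&(yy>160)&(yy<255)) if n=="top" else ((xx>370)&(xx<500)&(yy>200)&(yy<300))
    for k,m in dict(green=(H>50)&(H<75),yellow=(H>22)&(H<32),red=(H<6)|(H>174)).items():
        b=blob(m&(S>120)&(V>60)&box);(u,v),r=cv2.minEnclosingCircle(b);M=cv2.moments(b)
        print(n,k,M['m10']/M['m00'],M['m01']/M['m00'],r,ray(n,[M['m10']/M['m00'],M['m01']/M['m00']],.067))
    box=((xx>360)&(xx<515)&(yy>150)&(yy<260)) if n=="top" else ((xx>160)&(xx<300)&(yy>95)&(yy<210))
    b=blob((H>6)&(H<20)&(S>150)&(V>90)&box);P=cv2.boxPoints(cv2.minAreaRect(b))
    print("orange",P,ray(n,P,.040)[:,:2])
    if n=="top":
        b=blob((S<40)&(V>130)&box);hull=cv2.convexHull(b);P=cv2.approxPolyDP(hull,4,True)[:,0]
        print("bed",P,ray(n,P,.012)[:,:2])
E
```

```text
top green 166.7339593114241 223.44757433489826 6.29945707321167 [[0.5139 0.3254 0.067 ]]
top yellow 196.11570247933884 214.400826446281 6.811555862426758 [[0.5323 0.2629 0.067 ]]
top red 224.95762711864407 205.22033898305085 6.588767051696777 [[0.5512 0.201  0.067 ]]
orange [[440.7639 223.8415]
 [446.1908 181.5116]
 [450.7316 182.0938]
 [445.3047 224.4236]] [[ 0.5041 -0.2742]
 [ 0.6003 -0.2938]
 [ 0.5988 -0.3041]
 [ 0.5026 -0.2843]]
bed [[373 214]
 [416 167]
 [502 182]
 [495 248]
 [372 226]] [[ 0.5329 -0.1279]
 [ 0.6427 -0.2345]
 [ 0.6026 -0.4343]
 [ 0.4494 -0.4025]
 [ 0.5052 -0.1244]]
scene green 471.60036832412516 237.99631675874767 6.265082359313965 [[0.516 0.326 0.067]]
scene yellow 439.62280701754383 231.42251461988303 6.804699897766113 [[0.5353 0.2637 0.067 ]]
scene red 408.5 224.5 6.5193023681640625 [[0.5533 0.2014 0.067 ]]
orange [[208.1851 150.8999]
 [238.7245 128.2781]
 [240.6023 130.8131]
 [210.0629 153.4349]] [[ 0.5996 -0.3048]
 [ 0.5022 -0.2854]
 [ 0.5067 -0.2761]
 [ 0.6034 -0.2959]]
```

Emit:
carry_out(
  targets=[
    [0,0,0,-8.5,-1],
    [0,0,0,-8.5,-1],
    [0,0,0,-8.5,-1],
    [0,0,0,-8.5,-1],
    [0,0,0,-8.5,-1],
    [0,0,0,-8.5,-1],
    [0,0,0,-8.5,-1],
    [0,0,0,0,-1],
    [0,0,0,0,-1],
  ],
)

```text
t: 1.0
eef_pos: [0.2177, -0.6387, 0.2309]
tool_rot: [-0.0, 0.777, 0.63, 0.0]
contact_force: [-0.3, -0.2, -0.2]
gripper_width: 0.001
grasp_force: 0.0
```

```bash
cat > go.py <<'E'
from h import *
import sys
o=bot.get_obs();T=tool(o);t=np.array(eval(sys.argv[1]))
print(o['t'],"pos",o['eef_pos'].round(4),"toolx",np.degrees(np.arctan2(T[1,0],T[0,0])).round(2),"tz",T[:,2].round(3),"w",o['gripper_width'],"F",np.round(o['contact_force'],1))
print("tool shift cm",((t-o['eef_pos'])@T*100).round(2))
E
python3 go.py "[.540,-.348,.22]"
```

```text
1.0 pos [ 0.2177 -0.6387  0.2309] toolx 78.1 tz [-0.     0.001 -1.   ] w 0.0014126967209688276 F [-0.3 -0.2 -0.2]
tool shift cm [35.09 25.54  1.11]
```

Emit:
carry_out(
  targets=[
    [2.9,2.1,0.1,-0.3,-1],
    [2.9,2.1,0.1,0,-1],
    [2.9,2.1,0.1,0,-1],
    [2.9,2.1,0.1,0,-1],
    [2.9,2.1,0.1,0,-1],
    [2.9,2.1,0.1,0,-1],
    [2.9,2.1,0.1,0,-1],
    [2.9,2.1,0.1,0,-1],
    [2.9,2.1,0.1,0,-1],
    [2.9,2.1,0.1,0,-1],
    [2.9,2.1,0.1,0,-1],
    [3.0,2.3,0,0,-1],
  ],
)

```text
t: 2.2
eef_pos: [0.5364, -0.346, 0.2201]
tool_rot: [-0.0, 0.775, 0.632, -0.0]
contact_force: [0.2, -0.6, 0.5]
gripper_width: 0.002
grasp_force: 0.0
```

Emit:
carry_out(
  targets=[
    [0,0,0,0,-1],
    [0,0,0,0,-1],
    [0,0,0,0,-1],
  ],
)

```text
t: 2.5
eef_pos: [0.5349, -0.348, 0.2201]
tool_rot: [-0.0, 0.775, 0.632, -0.001]
contact_force: [-0.5, 0.3, 0.1]
gripper_width: 0.001
grasp_force: 0.0
```

```bash
python3 go.py "[.540,-.348,.024]"
```

```text
2.5 pos [ 0.5349 -0.348   0.2201] toolx 78.47 tz [-0.001 -0.001 -1.   ] w 0.0009653092958258887 F [-0.5  0.3  0.1]
tool shift cm [ 0.11  0.51 19.61]
```

Emit:
carry_out(
  targets=[
    [0,0.5,3,0,-1],
    [0,0,3,0,-1],
    [0,0,3,0,-1],
    [0,0,3,0,-1],
    [0,0,2,0,-1],
    [0,0,2,0,-1],
    [0,0,1.5,0,-1],
    [0,0,1,0,-1],
    [0,0,0.6,0,-1],
    [0,0,0.5,0,-1],
    [0,0,0,0,-1],
    [0,0,0,0,-1],
  ],
)

```text
t: 3.7
eef_pos: [0.5412, -0.348, 0.0249]
tool_rot: [0.0, 0.774, 0.634, 0.0]
contact_force: [0.3, -0.1, 0.4]
gripper_width: 0.001
grasp_force: 0.0
```

```bash
python3 go.py "[.551+.2*.041,-.294+.98*.041,.024]"; python3 - <<'E'
from h import *
a=imaging.read_camera("scene")[90:220,130:330,::-1];b=imaging.read_camera("top")[130:260,350:550,::-1]
cv2.imwrite("pics/p1.png",cv2.resize(np.hstack([a,b]),None,fx=2,fy=2,interpolation=cv2.INTER_CUBIC))
E
```

```text
3.7 pos [ 0.5412 -0.348   0.0249] toolx 78.64 tz [ 0.001 -0.    -1.   ] w 0.00133510947044811 F [ 0.3 -0.1  0.4]
tool shift cm [ 9.59 -0.09  0.08]
```

View pics/p1.png

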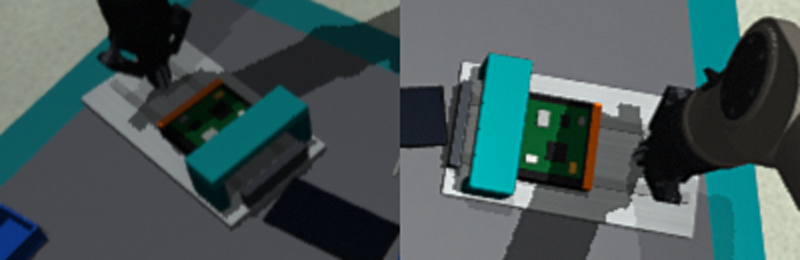

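The picture shows the shut fingers over the bare bed behind the orange face, centred and clear of it. I'll start pushing.

Emit:
carry_out(
  targets=[
    [1,0,0,0,-1],
    [1,0,0,0,-1],
    [1,0,0,0,-1],
    [0.5,0,0,0,-1],
    [0.3,0,0,0,-1],
    [0.3,0,0,0,-1],
    [0.3,0,0,0,-1],
    [0.3,0,0,0,-1],
    [0.3,0,0,0,-1],
  ],
)

```text
t: 4.7
eef_pos: [0.5504, -0.2998, 0.0243]
tool_rot: [0.0, 0.774, 0.633, -0.0]
contact_force: [-0.7, -1.6, -0.4]
gripper_width: -0.001
grasp_force: 1.2
```

Emit:
carry_out(
  targets=[
    [0.4,0,0,0,-1],
    [0.4,0,0,0,-1],
    [0.4,0,0,0,-1],
    [0.4,0,0,0,-1],
    [0.4,0,0,0,-1],
    [0.4,0,0,0,-1],
    [0.3,0,0,0,-1],
    [0.3,0,0,0,-1],
  ],
)

```text
t: 5.5
eef_pos: [0.5566, -0.2691, 0.0243]
tool_rot: [-0.0, 0.774, 0.634, -0.0]
contact_force: [-0.7, -2.0, -0.2]
gripper_width: -0.002
grasp_force: 1.2
```

```bash
python3 go.py "[.551+.2*.041,-.294+.98*.041,.024]"
```

```text
5.5 pos [ 0.5566 -0.2691  0.0243] toolx 78.64 tz [-0.  0. -1.] w -0.0016763226009265913 F [-0.7 -2.  -0.2]
tool shift cm [ 1.55 -0.04  0.03]
```

Emit:
carry_out(
  targets=[
    [0.2,0,0,0,-1],
    [0.2,0,0,0,-1],
    [0.2,0,0,0,-1],
    [0.2,0,0,0,-1],
    [0.2,0,0,0,-1],
    [0.1,0,0,0,-1],
    [0,0,0,0,-1],
  ],
)

```text
t: 6.2
eef_pos: [0.5588, -0.2582, 0.0243]
tool_rot: [-0.0, 0.774, 0.634, 0.0]
contact_force: [0.1, -0.6, -0.1]
gripper_width: -0.001
grasp_force: 0.5
```

Emit:
carry_out(
  targets=[
    [0.1,0,0,0,-1],
    [0.1,0,0,0,-1],
    [0,0,0,0,-1],
  ],
)

```text
t: 6.5
eef_pos: [0.5591, -0.2565, 0.0243]
tool_rot: [-0.0, 0.774, 0.634, 0.0]
contact_force: [-0.5, -2.0, -1.8]
gripper_width: -0.003
grasp_force: 0.8
```

Emit:
carry_out(
  targets=[
    [0.1,0,0,0,-1],
    [0.1,0,0,0,-1],
    [0,0,0,0,-1],
  ],
)

```text
t: 6.8
eef_pos: [0.5595, -0.2544, 0.0243]
tool_rot: [-0.0, 0.774, 0.634, 0.0]
contact_force: [-0.3, -1.3, 0.0]
gripper_width: -0.001
grasp_force: 0.8
```

Emit:
carry_out(
  targets=[
    [0.1,0,0,0,-1],
    [0,0,0,0,-1],
  ],
)

```text
t: 7.0
eef_pos: [0.5595, -0.2544, 0.0243]
tool_rot: [0.0, 0.774, 0.633, -0.0]
contact_force: [-0.4, -3.1, -1.0]
gripper_width: -0.005
grasp_force: 2.0
```

Emit:
carry_out(
  targets=[
    [0.1,0,0,0,-1],
    [0,0,0,0,-1],
  ],
)

```text
t: 7.2
eef_pos: [0.5595, -0.2544, 0.0243]
tool_rot: [0.001, 0.774, 0.633, -0.001]
contact_force: [-0.5, -5.2, -2.1]
gripper_width: -0.001
grasp_force: 3.0
```

```bash
python3 go.py "[.551+.2*.041,-.294+.98*.041,.024]"; python3 - <<'E'
from h import *
c=[imaging.read_camera("scene")[90:220,130:330,::-1],imaging.read_camera("top")[130:260,350:550,::-1]]
cv2.imwrite("pics/p2.png",cv2.resize(np.hstack(c),None,fx=4,fy=4,interpolation=cv2.INTER_CUBIC)[:, :1600][::2,::2])
im=imaging.read_camera("top")[:,:,::-1].copy();H,S,V=[a.astype(int) for a in cv2.split(cv2.cvtColor(im,cv2.COLOR_BGR2HSV))]
yy,xx=np.mgrid[:400,:640];b=blob((H>6)&(H<20)&(S>150)&(V>90)&(xx>360)&(xx<515)&(yy>150)&(yy<260))
P=cv2.boxPoints(cv2.minAreaRect(b));print(P,ray("top",P,.04)[:,:2])
E
```

```text
7.2 pos [ 0.5595 -0.2544  0.0243] toolx 78.57 tz [-0.    -0.002 -1.   ] w -0.0008580963287000836 F [-0.5 -5.2 -2.1]
tool shift cm [ 0.05 -0.04  0.03]
[[418.53366 219.5439 ]
 [424.14633 176.88768]
 [428.46628 177.4561 ]
 [422.8536  220.11232]] [[ 0.51467793 -0.22520914]
 [ 0.61205241 -0.24434906]
 [ 0.61053575 -0.25411245]
 [ 0.51321069 -0.23478583]]
```

View pics/p2.png

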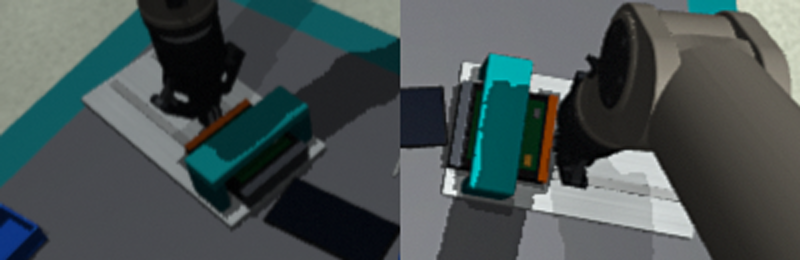

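The carriage block stands under the bridge, with the tool against the orange face. Position is stuck while force climbs, so it is at the stop. One more small nudge will confirm it.

Emit:
carry_out(
  targets=[
    [0.2,0,0,0,-1],
    [0,0,0,0,-1],
    [0,0,0,0,-1],
    [0,0,0,0,-1],
  ],
)

```text
t: 7.75
eef_pos: [0.5595, -0.2543, 0.0243]
tool_rot: [0.001, 0.774, 0.633, -0.001]
contact_force: [-1.4, -9.5, -2.1]
gripper_width: 0.001
grasp_force: 4.9
```

```bash
python3 go.py "[.551,-.294,.024]"
```

```text
7.75 pos [ 0.5595 -0.2543  0.0243] toolx 78.49 tz [-0.    -0.004 -1.   ] w 0.0010465547877080426 F [-1.4 -9.5 -2.1]
tool shift cm [-4.06 -0.04  0.05]
```

Emit:
carry_out(
  targets=[
    [-0.4,0,0,0,-1],
    [-0.6,0,0,0,-1],
    [-1,0,0,0,-1],
    [-1.5,0,0,0,-1],
    [0,0,-2,0,-1],
    [0,0,-3,0,-1],
    [0,0,-3,0,-1],
    [0,0,-3,0,-1],
    [0,0,-3,0,-1],
    [0,0,-3,0,-1],
    [0,0,-2,0,-1],
    [0,0,0,0,-1],
  ],
)

```text
t: 8.95
eef_pos: [0.555, -0.2868, 0.2179]
tool_rot: [0.003, 0.774, 0.633, 0.001]
contact_force: [0.2, 0.0, -0.2]
gripper_width: -0.001
grasp_force: 0.0
```

```bash
python3 go.py "[.515,.3257,.22]"; python3 - <<'E'
from h import *
print(bot.get_obs()['q'])
b=imaging.read_camera("top")[130:260,350:550,::-1]
cv2.imwrite("pics/p3.png",cv2.resize(b,None,fx=3,fy=3,interpolation=cv2.INTER_CUBIC))
E
```

```text
8.95 pos [ 0.555  -0.2868  0.2179] toolx 78.58 tz [ 0.006 -0.003 -1.   ] w -0.0006514570201518392 F [ 0.2  0.  -0.2]
tool shift cm [ 59.25 -16.04  -0.39]
[ 0.62418801  0.42544269 -0.32907455  1.68279091  0.15491816  1.05264497
  0.04695114]
```

View pics/p3.png

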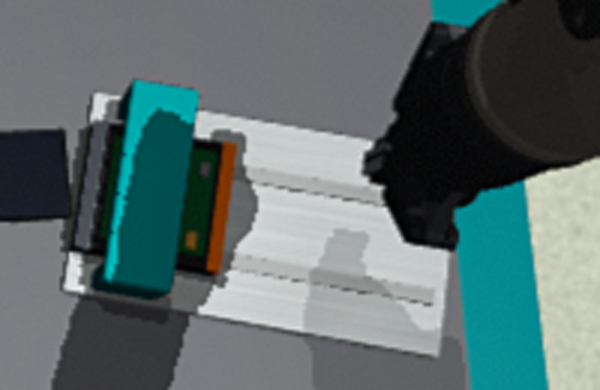

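The carriage stayed home under the bridge, with the orange face near (225,205) in the crop. Next I go over to the console.

Emit:
carry_out(
  targets=[
    [3,-0.8,0,0,-1],
    [4,-1.1,0,0,-1],
    [4,-1.1,0,0,-1],
    [4,-1.1,0,0,-1],
    [4,-1.1,0,0,-1],
    [4,-1.1,0,0,-1],
    [4,-1.1,0,0,-1],
    [4,-1.1,0,0,-1],
    [4,-1.1,0,0,-1],
    [4,-1.1,0,0,-1],
    [4,-1.1,0,0,-1],
    [4,-1.1,0,0,-1],
  ],
)

```text
t: 10.2
eef_pos: [0.5187, 0.2018, 0.2128]
tool_rot: [-0.0, 0.774, 0.633, -0.001]
contact_force: [-0.1, -0.1, 0.3]
gripper_width: 0.001
grasp_force: 0.0
```

Emit:
carry_out(
  targets=[
    [3,-0.8,0,0,-1],
    [3,-0.8,0,0,-1],
    [3,-0.8,0,0,-1],
    [2,-0.5,0,0,-1],
    [1,-0.3,0,0,-1],
    [0,0,0,0,-1],
    [0,0,0,0,-1],
    [0,0,0,0,-1],
  ],
)

```text
t: 11.0
eef_pos: [0.5124, 0.3231, 0.2139]
tool_rot: [0.0, 0.774, 0.633, -0.001]
contact_force: [0.4, -0.1, 0.3]
gripper_width: 0.0
grasp_force: 0.0
```

```bash
python3 go.py "[.515,.3257,.10]"
```

```text
11.0 pos [0.5124 0.3231 0.2139] toolx 78.51 tz [-0.    -0.001 -1.   ] w 0.00028841066984901513 F [ 0.4 -0.1  0.3]
tool shift cm [ 0.33  0.21 11.39]
```

Emit:
carry_out(
  targets=[
    [0.3,0.2,2,0,-1],
    [0,0,2,0,-1],
    [0,0,2,0,-1],
    [0,0,2,0,-1],
    [0,0,1.5,0,-1],
    [0,0,1.4,0,-1],
    [0,0,0.8,0,-1],
    [0,0,0.5,0,-1],
    [0,0,0,0,-1],
    [0,0,0,0,-1],
  ],
)

```text
t: 12.0
eef_pos: [0.5147, 0.3279, 0.0928]
tool_rot: [0.0, 0.774, 0.634, 0.0]
contact_force: [-0.2, -1.0, 1.2]
gripper_width: -0.0
grasp_force: 0.0
```

```bash
python3 go.py "[.515,.3257,.061]"; python3 - <<'E'
from h import *
c=[imaging.read_camera("scene")[170:300,350:550,::-1],imaging.read_camera("top")[150:280,100:300,::-1]]
cv2.imwrite("pics/p4.png",cv2.resize(np.hstack(c),None,fx=2,fy=2,interpolation=cv2.INTER_CUBIC))
E
```

```text
12.0 pos [0.5147 0.3279 0.0928] toolx 78.64 tz [ 0.001  0.001 -1.   ] w -0.0001659003794094806 F [-0.2 -1.   1.2]
tool shift cm [-0.21  0.08  3.18]
```

View pics/p4.png

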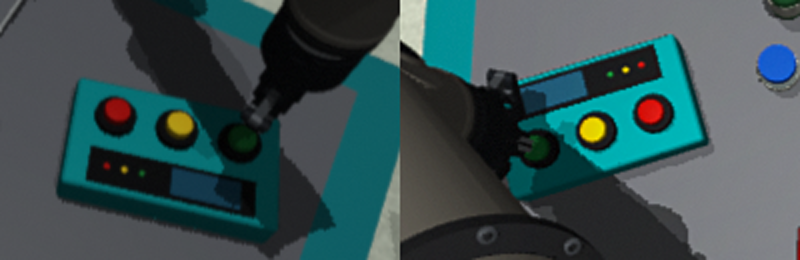

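The shut fingers hang just above the green cap, with yellow and red well clear. I press slowly.

Emit:
carry_out(
  targets=[
    [-0.2,0,0.5,0,-1],
    [0,0,0.5,0,-1],
    [0,0,0.5,0,-1],
    [0,0,0.4,0,-1],
    [0,0,0.2,0,-1],
    [0,0,0.2,0,-1],
    [0,0,0.1,0,-1],
    [0,0,0,0,-1],
  ],
)

```text
t: 12.9
eef_pos: [0.5139, 0.3257, 0.0682]
tool_rot: [-0.0, 0.774, 0.634, -0.0]
contact_force: [0.0, -0.2, 0.3]
gripper_width: 0.0
grasp_force: 0.0
```

Emit:
carry_out(
  targets=[
    [0,0,0.1,0,-1],
    [0,0,0.1,0,-1],
    [0,0,0.1,0,-1],
    [0,0,0,0,-1],
    [0,0,0,0,-1],
  ],
)

```text
t: 13.4
eef_pos: [0.5141, 0.3258, 0.0655]
tool_rot: [0.0, 0.774, 0.634, 0.0]
contact_force: [-0.5, 0.3, 1.6]
gripper_width: 0.002
grasp_force: 1.1
```

Emit:
carry_out(
  targets=[
    [0,0,0.1,0,-1],
    [0,0,0.1,0,-1],
    [0,0,0.1,0,-1],
    [0,0,0,0,-1],
    [0,0,0,0,-1],
  ],
)

```text
t: 13.9
eef_pos: [0.5141, 0.3257, 0.0624]
tool_rot: [0.0, 0.774, 0.634, 0.0]
contact_force: [0.6, 0.1, 5.0]
gripper_width: -0.003
grasp_force: 2.0
```

Emit:
carry_out(
  targets=[
    [0,0,0.1,0,-1],
    [0,0,0.1,0,-1],
    [0,0,0,0,-1],
    [0,0,0,0,-1],
    [0,0,0,0,-1],
  ],
)

```text
t: 14.4
eef_pos: [0.5141, 0.3258, 0.0611]
tool_rot: [0.0, 0.774, 0.634, 0.0]
contact_force: [-2.0, -1.4, 10.4]
gripper_width: -0.0
grasp_force: 5.1
```

The button bottomed at z = 0.061, which is the full 6 mm, at about 10 N. Withdrawing.

Emit:
carry_out(
  targets=[
    [0,0,-0.3,0,-1],
    [0,0,-0.3,0,-1],
    [0,0,-0.5,0,-1],
    [0,0,-1,0,-1],
    [0,0,-2,0,-1],
    [0,0,-3,0,-1],
    [0,0,-3,0,-1],
    [0,0,-3,0,-1],
    [0,0,0,0,-1],
    [0,0,0,0,-1],
    [0,0,0,0,-1],
  ],
)

```text
t: 15.5
eef_pos: [0.5133, 0.3249, 0.1904]
tool_rot: [0.0, 0.774, 0.634, -0.001]
contact_force: [-0.2, 0.1, -0.1]
gripper_width: 0.001
grasp_force: 0.0
```

```bash
python3 - <<'E'
from h import *
cv2.imwrite("pics/p5.png",imaging.read_camera("top")[:,:,::-1])
E
```

```text
(no output)
```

View pics/p5.png

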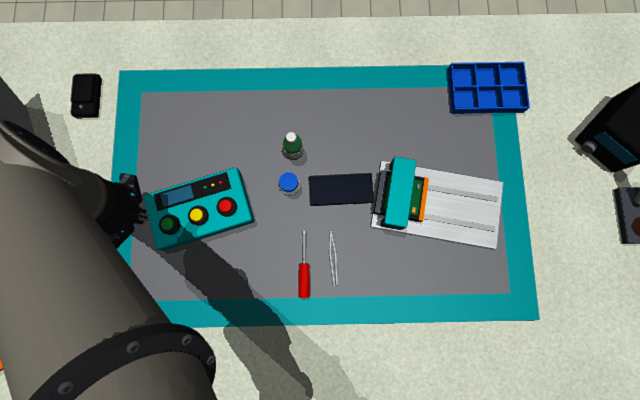

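The carriage is home (orange face near (425,199)), every loose thing is where it started, and the arm is clear of the console.

```bash
python3 -c "
from station import bot
print(bot.hand_in())"
```

```text
the job is handed in; nothing more can be done
None
```

The carriage was pushed home against its stop, the green button was pressed to the bottom at about 10 N and released, the arm withdrew with nothing else visibly moved, and the job is handed in at about 15.5 s (no verdict was returned).

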